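# Free the coarse stone's cap on the twin-stone knife sharpener

## Task

The brown coarse stone of the knife sharpener is worn out, so unscrew the black cap that clamps it and finish holding the cap in the gripper, still upright, about a hand's breadth (10 cm) above the place where it sat. The two stones spin opposite ways, so one cap has an ordinary thread and the other a left-hand thread, and nobody remembers which: feel both ways for the one in which it gives. The cap is brittle, so grip it lightly (it cracks if squeezed with more than about 50 N at each finger), and leave the cap of the pale stone and the things lying around as they are.

Things in the scene. Friction and masses are not known exactly. Their poses are not given: they have to be found in the camera images.
- sharpener: twin-stone knife sharpener, pale housing 196 (x) x 300 (y) x 61 mm high with a steel deck, fixed; origin under its centre on the worktop, z up, front panel with switch and dial to its -x. Two upright spindles stand 70 mm either side of the centre along its y. A bar 103 mm high runs along the back, 83 mm behind them. Which spindle has the left-hand thread varies and cannot be seen.
- stone_coarse: the worn coarse stone: dark red-brown disc, 122 mm across, 18 mm thick, lying flat on one of the spindles (either one), underside 70 mm and top 88 mm above the worktop; fixed; origin at the centre of its underside, on the spindle axis
- stone_fine: the fine stone: pale cream disc of the same size on the other spindle; same origin; stays as it is
- cap_coarse: the cap to take off: round knurled black plastic cap, 44 mm across, 40 mm high, about 80 g, loose, screwed tight on the coarse stone's spindle; origin at the centre of its underside (seated: 92 mm above the worktop, top at 132 mm), z up, x along the yellow line on its top. The spindle reaches 19 mm up into it. Once free it lifts straight off.
- cap_grip (a point): on the axis of that cap, 28 mm above its underside, where to grip it round the sides; 20 to 30 N at each finger is enough. Quick thread. Tighter: about 0.04 rad of play and then a hard stop (torque climbs past 0.3 N m, then the fingers slip); looser: a drag of about 0.1 N m or less, the cap rises 2 mm, is free after about 0.85 rad and lifts off anywhere from 1.0 to 1.8 rad.
- washer_coarse (a joint): height in m of the sprung steel washer, 53 mm across, between the coarse stone and its cap: 0 when the cap is tight (washer top 92 mm above the worktop), about +0.003 when the cap is free. Ordinary thread: loosens counter-clockwise seen from above (+z rotation); left-hand thread: clockwise.
- cap_fine: the other cap, the same in every way, on the fine stone; leave it tight
- new_stone: the new coarse stone waiting on the worktop: brown disc 122 mm across, 18 mm high, with a 24 mm hole; loose bystander; origin at the centre of its underside
- honing_steel: honing steel with black handle, 320 mm long, 27 mm thick, lying on the worktop; loose bystander; origin under its middle
- mug: cream coffee mug 78 mm across, 87 mm high; loose bystander; origin at the centre of its foot
Things that resemble listed ones, but are neither listed nor needed, are in the scene too. Leave any red look-alike of the cap_fine alone.

How it is judged:
By the outcome, as a careful person would: the job done as asked, in the order asked, and still so for the second after the job is handed in, while the arm keeps its last pose, push and grip.
It also fails if it takes over 42 s, if anything falls off the work surface, if the arm or the gripper's body presses on something with over 40 N, if the wrist force passes 120 N, or if a joint passes its speed limit or range.

## Robot

A 6-joint arm with a two-finger parallel gripper is mounted at the origin on a cart in front of the work surface, level with it; the furniture and walls round the work are solid. World frame = base frame: x ahead of the robot, y to its left, z up, the work surface at z = 0. Lengths are in m, angles in degrees, forces in N, time in s.
With the tool pointing down it reaches from about 0.4 to 0.825 m from the base axis. Payload 7 kg.
Tool frame: the origin (TCP) lies midway between the tips of the shut fingers; the grasp point (between the pads) lies 19 mm behind it; z points along the fingers, y is the line along which they close (so a half turn about z gives the same grasp; the last joint's range is limited). The gripper opens to 88 mm and grips with 3 to 60 N. Pads are 19 mm wide; open, the fingers measure 130 mm over their backs; the gripper's body (78 mm by 193 mm) begins 47 mm behind the grasp point.
Start: joints at [-47.55, 20.546, 0.682, 0, -70.136, -16.507], TCP at [0.295, -0.607, 0.227] pointing down, gripper open.
Joint ranges: [-176.03, 176.03], [-82.01, 121.73], [-58.28, 71.71], [-173.87, 95.51], [-174.79, -0.11], [-173.66, 173.66]. Speed limits (degrees/s): [136.94, 136.94, 172.46, 180, 180, 180].

## Interface

Orientations are given as a 3x3 rotation matrix whose columns are the frame's x, y, z axes.
In Python, from rig import robot gives the robot as it stands. Calls block until the motion is done:
- robot.goto(position, orientation): joint-space move of the TCP to a pose.
- robot.servo_line(position, ori=None, speed=0.15): straight line of the TCP; ori=None keeps the orientation; speed is the mean speed in m/s.
- robot.movej(angles): joint-space move.
- robot.move_gripper(opening): opening from 0.0 (shut) to 1.0 (fully open); the grip force is fixed at half the most; returns when the fingers have stopped.
- robot.dwell(seconds).
- robot.ik(position, orientation): joint angles nearest the present ones, or None.
- robot.grab_frame(name): name is "scene" or "top" or "wrist"; returns (picture, depth): 480x640x3 uint8, red, green, blue; 480x640 float32, m along the optical axis (not along the pixel's ray), 0 where there is no reading.
- robot.camera_info(name): a dict with "vfov" (degrees; the focal length in pixels is half the picture's height over the tangent of half this angle, whatever the lens; pixels are square), "cx", "cy" (the principal point, pixels), "k1" (the pictures are not rectified: a ray, as slopes to the right and down, at radius r is drawn at 1 + k1 r^2 times it, then the intrinsics apply), "view" (4x4, takes a point from world to camera coordinates); the wrist camera has in their place "T_tool_cam" (4x4, takes a point from camera to tool coordinates, whose origin is the TCP and whose axes are the flange's). Camera axes: x right, y down, z forward; pixel columns grow to the right and rows downward; lengths in m; the calibration is good to about 2 mm. A picture is of the moment at which its call begins: read the wrist's pose just before it. camera_info takes no time and is no camera call.
A pose or a line that the arm cannot do raises robot.Unreachable and nothing moves.
- robot.job_done(): hands the job in; it is judged then, once.
Readings, each from a call of its own:
- robot.read_t(): time.
- robot.read_qpos(): joint angles.
- robot.read_qvel(): joint speeds.
- robot.read_effort(): joint torques, N m.
- robot.read_position(): TCP position.
- robot.read_tcp_rot(): TCP orientation.
- robot.read_force(): force on the tool from outside, world axes, zero at the start.
- robot.read_ft_torque(): the same for the moment, N m.
- robot.read_grip_width(): opening from 0.0 (shut) to 1.0 (fully open).
- robot.read_finger_force(): force on a finger pad.
Only numpy, scipy, OpenCV 4.12 (cv2) and the standard library are available. Lean on these libraries where they do the work, as an engineer would, in place of code of your own. Each camera call takes 0.05 s, during which the arm holds its last target. There are 200 camera calls.

## Working session

There is one attempt and no reset: what is moved stays moved. The work goes in short steps, each a Python script; the robot and the scene stay as the last script left them, time stands still between calls to the robot, and variables do not carry over. Pictures are saved under pics/ and viewed, at most 10 in all, crops included, and the job is handed in when it is done.

```bash
ls; mkdir -p pics; cat > h.py <<'E'
import numpy as np, cv2
from rig import robot
def save(name,fn):
    im,d=robot.grab_frame(name); cv2.imwrite('pics/'+fn+'.png',im[:,:,::-1]); np.save('pics/'+fn+'.npy',d); return im,d
def cam(name):
    c=robot.camera_info(name); f=240/np.tan(np.radians(c['vfov'])/2); return c,f
def rays(c,f,uv):
    K=np.array([[f,0,c['cx']],[0,f,c['cy']],[0,0,1.]])
    n=cv2.undistortPoints(np.array(uv,float).reshape(-1,1,2),K,np.array([c['k1'],0,0,0.])).reshape(-1,2)
    return np.c_[n,np.ones(len(n))]
def toworld(c,T_wt=None):
    if 'view' in c: return np.linalg.inv(np.array(c['view']))
    return T_wt@np.array(c['T_tool_cam'])
def plane(c,f,uv,z,T=None):
    T=toworld(c,T); r=rays(c,f,uv)@T[:3,:3].T; o=T[:3,3]
    return o+r*((z-o[2])/r[:,2])[:,None]
def tip():
    T=np.eye(4);T[:3,:3]=robot.read_tcp_rot();T[:3,3]=robot.read_position();return T
E
python3 - <<'E'
from h import *
for n in ('scene','top'):
    save(n,n+'0'); c=robot.camera_info(n); print(n,{k:(np.round(v,3).tolist() if k!='view' else np.round(np.linalg.inv(v),3).tolist()) for k,v in c.items()})
print(np.round(robot.camera_info('wrist')['T_tool_cam'],3),robot.read_tcp_rot().round(3),robot.read_t())
E
```

```text
pics
scene {'vfov': 44.189, 'cx': 318.045, 'cy': 235.734, 'k1': -0.018, 'view': [[0.856, -0.338, 0.392, -0.04], [-0.517, -0.528, 0.673, -1.137], [-0.02, -0.779, -0.627, 1.065], [0.0, 0.0, 0.0, 1.0]]}
top {'vfov': 45.006, 'cx': 317.917, 'cy': 245.586, 'k1': 0.023, 'view': [[0.021, -0.982, 0.187, 0.249], [-1.0, -0.018, 0.014, -0.096], [-0.01, -0.187, -0.982, 1.741], [0.0, 0.0, 0.0, 1.0]]}
[[ 0.001 -0.963 -0.269  0.072]
 [ 1.     0.001  0.001 -0.001]
 [-0.001 -0.269  0.963 -0.158]
 [ 0.     0.     0.     1.   ]] [[-0.899 -0.437 -0.001]
 [-0.437  0.899  0.001]
 [ 0.     0.001 -1.   ]] 0.1
```

View pics/scene0.png

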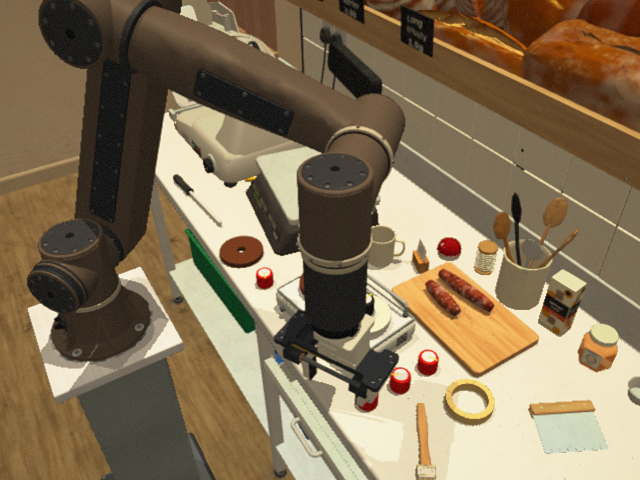

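View pics/top0.png

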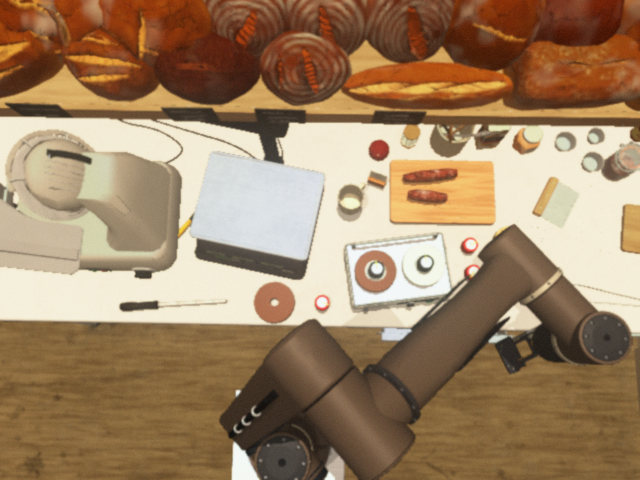

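The scene view shows the arm hiding the sharpener. In the top view the coarse brown stone is at about (375,270) with its black cap at (377,269), and the cream stone with its cap is at (425,265). The red look-alikes are at (322,303), (470,245) and (472,272), and the new stone is at (274,302). The cap to take off is the black one on the brown disc mounted on the sharpener. It isn't the new stone, which has only a hole.

```bash
python3 - <<'E'
from h import *
c,f=cam('top')
im=cv2.imread('pics/top0.png'); d=np.load('pics/top0.npy')
cap=plane(c,f,[(377,269),(426,264)],0.132); st=plane(c,f,[(375,270.5),(425,266)],0.088)
print(cap.round(3),st.round(3)); 
for u,v in [(377,269),(360,270),(425,265),(349,190),(300,60)]:
    z=d[v,u]; T=toworld(c); print((u,v),(T[:3,:3]@(rays(c,f,[(u,v)])[0]*z)+T[:3,3]).round(3))
p=cap[0]
v=cap[1]-cap[0]; print('spacing',np.linalg.norm(v[:2]), np.degrees(np.arctan2(v[1],v[0])))
for a in range(0,360,30):
    a_=np.radians(a); R=np.array([[np.cos(a_),np.sin(a_),0],[np.sin(a_),-np.cos(a_),0],[0,0,-1]])
    q=[robot.ik([p[0],p[1],z],R) for z in (0.101,0.33)]
    print(a,[None if x is None else np.round(x,0).tolist() for x in q])
cv2.imwrite('pics/crop0.png',cv2.resize(im[220:320,300:490],None,fx=4,fy=4,interpolation=cv2.INTER_CUBIC))
E
```

```text
[[ 0.492 -0.24   0.132]
 [ 0.508 -0.377  0.132]] [[ 0.494 -0.238  0.088]
 [ 0.51  -0.382  0.088]]
(377, 269) [ 0.492 -0.24   0.128]
(360, 270) [ 0.494 -0.195  0.087]
(425, 265) [ 0.505 -0.374  0.134]
(349, 190) [ 0.748 -0.163  0.035]
(300, 60) [ 0.8   -0.04   0.726]
spacing 0.13810842622094696 -83.00859875805848
0 [[-5.0, 15.0, -25.0, 0.0, -50.0, 95.0], [-5.0, 5.0, -6.0, 0.0, -79.0, 95.0]]
30 [[-5.0, 15.0, -25.0, 0.0, -50.0, 125.0], [-5.0, 5.0, -6.0, 0.0, -79.0, 125.0]]
60 [[-5.0, 15.0, -25.0, 0.0, -50.0, 155.0], [-5.0, 5.0, -6.0, 0.0, -79.0, 155.0]]
90 [None, None]
120 [[-5.0, 15.0, -25.0, 0.0, -50.0, -145.0], [-5.0, 5.0, -6.0, 0.0, -79.0, -145.0]]
150 [[-5.0, 15.0, -25.0, 0.0, -50.0, -115.0], [-5.0, 5.0, -6.0, 0.0, -79.0, -115.0]]
180 [[-5.0, 15.0, -25.0, 0.0, -50.0, -85.0], [-5.0, 5.0, -6.0, 0.0, -79.0, -85.0]]
210 [[-5.0, 15.0, -25.0, 0.0, -50.0, -55.0], [-5.0, 5.0, -6.0, 0.0, -79.0, -55.0]]
240 [[-5.0, 15.0, -25.0, 0.0, -50.0, -25.0], [-5.0, 5.0, -6.0, 0.0, -79.0, -25.0]]
270 [[-5.0, 15.0, -25.0, 0.0, -50.0, 5.0], [-5.0, 5.0, -6.0, 0.0, -79.0, 5.0]]
300 [[-5.0, 15.0, -25.0, 0.0, -50.0, 35.0], [-5.0, 5.0, -6.0, 0.0, -79.0, 35.0]]
330 [[-5.0, 15.0, -25.0, 0.0, -50.0, 65.0], [-5.0, 5.0, -6.0, 0.0, -79.0, 65.0]]
```

View pics/crop0.png

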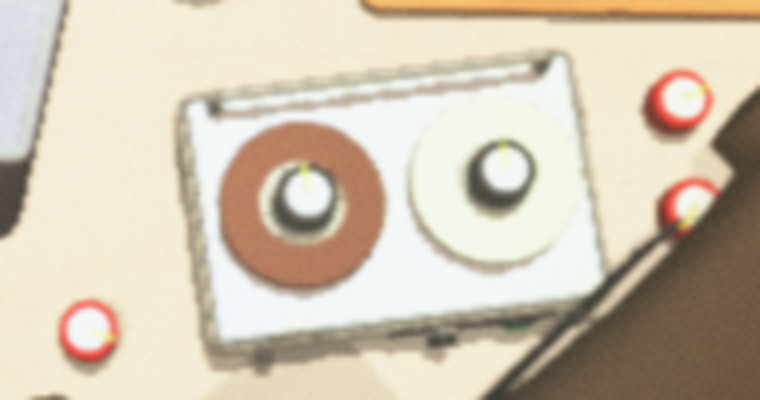

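The crop shows the brown disc at crop (302,205) with its knurled cap (bright top, yellow line) at (306,195). The cream disc's cap is at (503,170), and the red look-alikes are at (88,330), (680,98) and (690,208). The cap on the brown disc is the one described. Next I'll measure it with two wrist views.

```bash
cat >> h.py <<'E'
def Rz(a):
    a=np.radians(a); return np.array([[np.cos(a),np.sin(a),0],[np.sin(a),-np.cos(a),0],[0,0,-1]])
E
python3 - <<'E'
from h import *
p=np.array([0.492,-0.24])
robot.goto([p[0],p[1],0.29],Rz(270)); robot.dwell(.2)
T1=tip(); a,d1=save('wrist','w1')
robot.servo_line([p[0]-0.06,p[1]+0.03,0.29],speed=.2); robot.dwell(.2)
T2=tip(); b,d2=save('wrist','w2')
np.savez('pics/T.npz',T1=T1,T2=T2); print(robot.read_t(), robot.camera_info('wrist')['vfov'],robot.read_force().round(2),robot.read_ft_torque().round(3))
cv2.imwrite('pics/w12.png',np.hstack([a,b])[::1,::1,::-1][:, :, :]) 
cv2.imwrite('pics/w12s.png',cv2.resize(np.hstack([a,b])[:,:,::-1],(800,300),interpolation=cv2.INTER_AREA))
E
```

```text
2.6333 69.43036698897257 [-0.11  0.25  0.41] [0.011 0.091 0.049]
```

View pics/w12s.png

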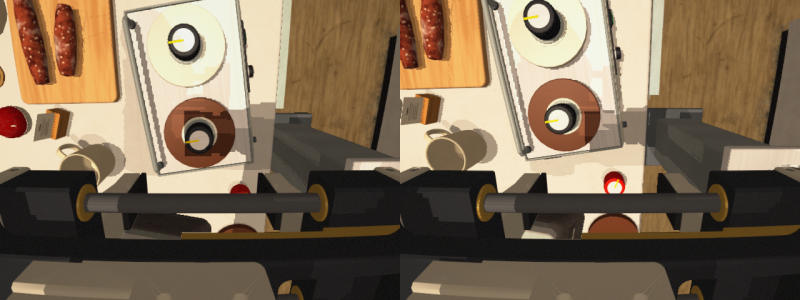

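On the left (view 1), the coarse cap is at (320,219) in full pixels, in the gripper's shadow. On the right (view 2) it is at (253,189). I'll segment the top and triangulate.

```bash
python3 - <<'E'
from h import *
c,f=cam('wrist'); T=np.load('pics/T.npz'); O=[];D=[]
for n,uv in (('1',(320,219)),('2',(253,189))):
    Tw=toworld(c,T['T'+n]); d=np.load(f'pics/w{n}.npy'); im=cv2.imread(f'pics/w{n}.png')
    v,u=np.mgrid[uv[1]-60:uv[1]+60,uv[0]-60:uv[0]+60]
    P=rays(c,f,np.c_[u.ravel(),v.ravel()])*d[v,u].reshape(-1,1)
    W=P@Tw[:3,:3].T+Tw[:3,3]
    zs=np.median(W[(W[:,2]>.115)&(W[:,2]<.16),2])
    m=(np.abs(W[:,2]-zs)<.006).reshape(120,120).astype(np.uint8)
    cs,_=cv2.findContours(m,cv2.RETR_EXTERNAL,cv2.CHAIN_APPROX_NONE); k=max(cs,key=cv2.contourArea)
    e=cv2.fitEllipse(cv2.convexHull(k)); ctr=np.array(e[0])+[uv[0]-60,uv[1]-60]
    # same by colour: bright top
    g=im[v,u]; bright=((g.min(2)>(110 if n=='2' else 80))&(m>0)).astype(np.uint8)
    yel=((g[...,2].astype(int)-g[...,0]>80)&(m>0)); ym=np.argwhere(yel).mean(0)[::-1]+[uv[0]-60,uv[1]-60] if yel.any() else None
    print(n,'z',zs.round(4),'depth ctr',ctr.round(1),np.round(e[1],1),'n',m.sum(),'bright',np.round(np.argwhere(bright).mean(0)[::-1]+[uv[0]-60,uv[1]-60],1),bright.sum(), 'XY@.132',plane(c,f,[ctr],.132,T['T'+n]).round(4), 'yellow',ym)
    O.append(Tw[:3,3]); D.append(Tw[:3,:3]@rays(c,f,[ctr])[0])
    ms=((im[...,2].astype(int)-im[...,0]>35))
A=np.c_[D[0],-D[1]]; s=np.linalg.lstsq(A,O[1]-O[0],rcond=None)[0]
a,b=O[0]+s[0]*D[0],O[1]+s[1]*D[1]; print('tri',a.round(4),b.round(4))
im=np.hstack([cv2.imread(f'pics/w{n}.png')[y-70:y+70,x-70:x+70] for n,(x,y) in (('1',(320,219)),('2',(253,189)))])
cv2.imwrite('pics/wc.png',cv2.resize(im,None,fx=2.8,fy=2.8))
E
```

```text
1 z 0.1321 depth ctr [319.  222.6] [45.9 46.6] n 1664 bright [319. 224.] 752 XY@.132 [[ 0.4955 -0.242   0.132 ]] yellow [307.21428571 226.04285714]
2 z 0.132 depth ctr [254.7 190.3] [47.  49.6] n 1810 bright [253.7 191.3] 847 XY@.132 [[ 0.4948 -0.2416  0.132 ]] yellow [241.77922078 193.54545455]
tri [ 0.4955 -0.2412  0.1283] [ 0.4956 -0.2411  0.1283]
```

View pics/wc.png

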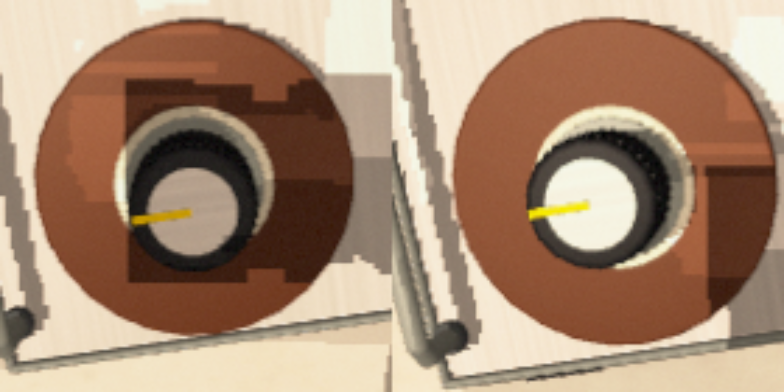

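Both crops show the black cap on the brown stone, with its yellow line running left towards the back bar. The bright top is centred at about (318.7,224.3) and (253.4,191.7) in full pixels. The height of 0.128–0.132 m agrees with the expected 0.132 m. Next I'll descend, grip, and check the force.

```bash
python3 - <<'E'
from h import *
c,f=cam('wrist'); T=np.load('pics/T.npz')
P=np.r_[plane(c,f,[(318.7,224.3)],.132,T['T1']),plane(c,f,[(253.4,191.7)],.132,T['T2'])]; print(P.round(4))
x,y=P.mean(0)[:2]; np.save('pics/xy.npy',[x,y])
robot.servo_line([x,y,0.16],speed=.2); robot.dwell(.2)
f0=robot.read_force();t0=robot.read_ft_torque()
robot.servo_line([x,y,0.101],speed=.1); print('down',(robot.read_force()-f0).round(2))
robot.move_gripper(0.0); robot.dwell(.2)
print(robot.read_grip_width()*88,robot.read_finger_force(),(robot.read_force()-f0).round(2),(robot.read_ft_torque()-t0).round(3),robot.read_position().round(4),robot.read_t())
np.savez('pics/b.npz',f0=f0,t0=t0)
E
```

```text
[[ 0.4958 -0.2403  0.132 ]
 [ 0.4961 -0.2404  0.132 ]]
down [-0.4  -1.39 -0.01]
43.66058221990693 30.000202402006835 [-0.63  0.03  1.01] [ 0.105 -0.069 -0.012] [ 0.496  -0.2404  0.101 ] 5.4417
```

```bash
python3 - <<'E'
from h import *
b=np.load('pics/b.npz'); q0=np.array(robot.read_qpos()); np.save('pics/q0.npy',q0)
def test(s):
    m=0
    for k in range(1,6):
        q=q0.copy(); q[5]+=s*1.5*k; robot.movej(q); robot.dwell(.05)
        m=(robot.read_ft_torque()-b['t0'])[2]
        print(s*1.5*k,m.round(3),(robot.read_force()-b['f0']).round(2),robot.read_finger_force())
        if abs(m)>.25: break
    robot.movej(q0)
    return m
test(1);print((robot.read_ft_torque()-b['t0']).round(3)); test(-1)
print(robot.read_t(),(robot.read_ft_torque()-b['t0']).round(3))
E
```

```text
1.5 0.018 [-0.52 -0.14  0.69] 30.000008022179827
3.0 -0.016 [-0.82 -1.24  2.76] 29.999981339788064
4.5 0.056 [ 0.06 -0.42  3.05] 30.000300236279145
6.0 0.034 [-1.01 -1.16  3.12] 30.000378519762307
7.5 0.038 [ 0.43 -0.79  3.88] 30.000514858402312
[ 0.063 -0.144 -0.063]
-1.5 -0.037 [-1.01 -0.71  2.04] 30.000227310229093
-3.0 -0.028 [ 0.98 -0.97 -0.34] 30.00011016614735
-4.5 0.053 [ 0.86 -1.16 -0.63] 30.00012089149095
-6.0 0.198 [-0.49 -1.   -1.08] 29.99990268610418
-7.5 0.233 [ 0.33 -0.72 -0.91] 29.99969041440636
8.9583 [ 0.105 -0.044  0.085]
```

Clockwise the torque climbs to a stop (0.23 N·m), while counter-clockwise it stays at or below 0.06 N·m and the cap pushes up. So it has an ordinary thread, and I'll turn it counter-clockwise while rising with the thread.

```bash
python3 - <<'E'
from h import *
b=np.load('pics/b.npz'); x,y=np.load('pics/xy.npy'); robot.movej(np.load('pics/q0.npy'))
for a in (8,16,24,32,40,48,56,64,72,76):
    z=.101+.002*min(np.radians(a)/.85,1.0)
    robot.goto([x,y,z],Rz(270+a)); robot.dwell(.05)
    m=(robot.read_ft_torque()-b['t0'])[2]; F=robot.read_force()-b['f0']
    print(a,m.round(3),F.round(2),round(robot.read_position()[2],4),round(robot.read_grip_width()*88,2))
    if abs(m)>.25 or abs(F[2])>15: break
print(robot.read_t(),robot.read_qpos().round(1))
E
```

```text
8 0.087 [-0.04 -0.22  0.37] 0.1014 43.54
16 0.065 [-0.4  -0.13  0.11] 0.1016 43.48
24 0.062 [-0.43 -0.54  0.17] 0.1019 43.71
32 0.008 [-1.   -0.99 -0.32] 0.1023 43.56
40 0.025 [-0.4  -0.76 -0.04] 0.1027 43.92
48 -0.009 [ 0.43 -0.75  0.83] 0.103 43.75
56 -0.007 [-0.62  0.49 -0.09] 0.103 43.56
64 -0.003 [-0.06 -0.64 -0.03] 0.103 43.59
72 -0.009 [-0.51 -0.7  -0.09] 0.103 43.48
76 -0.041 [ 0.23 -0.72  0.22] 0.103 43.73
12.2833 [ -5.5  15.5 -24.4   0.  -50.1  81.2]
```

```bash
python3 - <<'E'
from h import *
b=np.load('pics/b.npz'); x,y=np.load('pics/xy.npy')
ok=True
for z in (.105,.109,.115):
    robot.servo_line([x,y,z],speed=.03); F=robot.read_force()-b['f0']; print(z,F.round(2),round(robot.read_grip_width()*88,2))
    if abs(F[2])>8: ok=False;break
if ok:
    robot.servo_line([x,y,.201],speed=.08); robot.dwell(.3)
    print((robot.read_force()-b['f0']).round(2),robot.read_finger_force(),robot.read_grip_width()*88,robot.read_position().round(4))
a,_=save('wrist','w3'); s,_=save('scene','s3')
cv2.imwrite('pics/f3.png',cv2.resize(np.hstack([a,s])[:,:,::-1],(800,300),interpolation=cv2.INTER_AREA)); print(robot.read_t())
E
```

```text
0.105 [ 0.17 -0.2  -0.09] 43.79
0.109 [-0.97  0.22 -1.05] 43.55
0.115 [ 0.05 -0.58 -0.23] 43.39
[-0.06 -0.49 -0.61] 29.99987101997249 43.93733955534455 [ 0.4958 -0.2404  0.2007]
14.7917
```

View pics/f3.png

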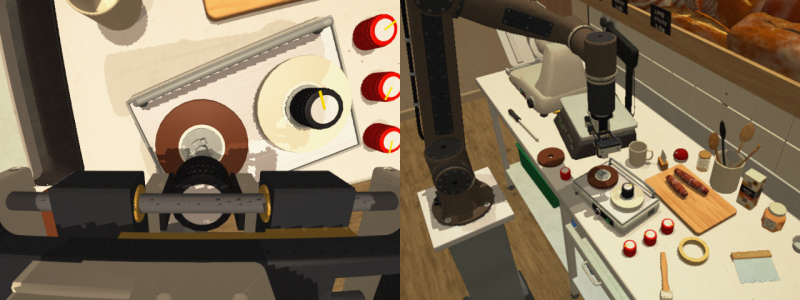

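The wrist view shows the cap held upright at (200,190), above the bare coarse spindle and washer at (202,140). The scene view shows the fine cap and everything else where they were. I'm handing it in.

```bash
python3 -c "
from rig import robot
print(robot.job_done())"
```

```text
the job is handed in; nothing more can be done
None
```

The coarse stone's cap had an ordinary thread and unscrewed counter-clockwise; I handed the job in at about 15 s with the cap held upright 10 cm above its seat at 30 N per finger, and nothing else was moved.

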